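# Clear the drying box and hold its sprung cover just below balance

## Task

A rinsed beaker was left lying on the blue cover of the drying box: stand it upside down over the white drying peg, its rim fully down on the collar, and let go of it. Then take the cover by its bar handle, raise it well past its balance point (by at least ten degrees) without letting it fly open against its stop, and ease it back to about ten degrees below the balance point. Finish while holding the handle there, still, so that I can adjust its strut; leave the other things on the bench alone.

Things in the scene. Friction and masses are not known exactly. Their poses are not given: they have to be found in the camera images.
- beaker: small clear glass beaker, outside diameter 42 mm (lip 48), 56 mm tall, inside 35 mm wide and 53 deep, 0.06 kg. Origin: centre of its base's underside; +z runs along its axis to the mouth. It starts lying on the closed cover's middle, mouth towards the hinge (away from the robot), its axis 28 mm above the cover, between two ribs 12 mm high that reach 18 mm to each side and 32 mm along it.
- drying_box: fixed grey box 150 mm deep (its x), 180 mm wide (its y), with a blue hinged cover whose closed top is 110 mm above the bench. Origin: centre of its underside; its -x side is the front with the handle, facing the robot, turned up to 26 degrees clockwise as seen from above. It stands left or right, with the peg on the other side.
- hinge (a point): point on the hinge axis of the cover, midway along it: at the rear top edge of the box, 75 mm behind the box centre and 105 mm above the bench. Axes as the box: the hinge axis is its y.
- handle_bar (a point): middle of the cover's bar handle: round steel bar 10 mm thick, 130 mm long, parallel to the hinge axis and 205 mm from it, 55 mm beyond the cover's front edge, held at its ends by two side rods. Closed, it is level with the hinge (105 mm above the bench). The bar is round: gripping fingers can keep their direction while the cover turns.
- cover (a joint): opening angle of the cover, rad: 0 closed and level, 1.5 open stop. Cover of 0.83 kg on a sprung strut, balance point at 0.90 rad (52 degrees; red mark on the right side disc). Below it the cover presses shut (about 3 N at the handle when closed, 0.6 N ten degrees below balance); above it the strut throws it open (1.8 N at the stop). It does not stay where it is left.
- drying_peg: fixed white upright peg on a round foot 90 mm wide. Origin: centre of the foot's underside, on the peg's axis. A collar 60 mm wide has its flat top 36 mm above the bench; the peg above it is 18 mm thick with a round tip 81 mm above the bench (45 mm over the collar).
- collar (a point): centre of the collar's flat top, 36 mm above the bench, on the peg's axis; an inverted beaker that is fully down has its base 56 mm above this.
- wash_bottle: bystander: cream plastic bottle with a red cap, 68 mm wide, 170 mm tall, loose; origin under its centre
- vial: bystander: small clear vial with a green cap, 25 mm wide, 48 mm tall, loose; origin under its centre
- big_beaker: bystander: translucent plastic beaker, 66 mm wide, 76 mm tall, loose; origin under its centre
Things that resemble listed ones, but are neither listed nor needed, are in the scene too. Leave any green, orange or yellow look-alike of the drying_peg alone.

How it is judged:
On the way, in this order (a step that is already met when the one before it is completed fails the run):
1. the beaker stands upside down over the drying peg, rim down on the collar, released, with the cover still shut (horizontal distance between beaker and collar below 0.012 m and angle between beaker's own z axis and vertical above 2.99 rad and z of beaker in the frame of collar between 0.052 and 0.06 m and contact force between beaker and the fingers below 0.05 N and linear speed of beaker below 0.03 m/s and value of joint cover below 0.1 rad), for 0.2 s.
2. the cover is raised at least 0.12 rad past its balance point by its handle, the beaker still on its peg (horizontal distance between beaker and collar below 0.012 m and angle between beaker's own z axis and vertical above 2.99 rad and z of beaker in the frame of collar between 0.052 and 0.06 m and contact force between beaker and the fingers below 0.05 N and linear speed of beaker below 0.03 m/s and value of joint cover above 1.02 rad and contact force between the fingers and drying_box above 0.3 N), for 0.2 s.
At the end, for the whole second after the job is handed in: Beaker upside down over the peg, untouched: within 12 mm of its axis and 8 degrees of upright, base 52 to 60 mm above the collar. Fingers hold the handle (over 0.3 N), cover still (under 0.05 rad/s) at 0.62 to 0.83 rad, just below balance (0.90); no loose thing touches box or cover (horizontal distance between beaker and collar below 0.012 m and angle between beaker's own z axis and vertical above 2.99 rad and z of beaker in the frame of collar between 0.052 and 0.06 m and contact force between beaker and the fingers below 0.05 N and linear speed of beaker below 0.03 m/s and value of joint cover between 0.62 and 0.83 rad and velocity of joint cover between -0.05 and 0.05 rad/s and contact force between the fingers and drying_box above 0.3 N and contact force between drying_box and beaker below 0.05 N and contact force between drying_box and wash_bottle below 0.05 N and contact force between drying_box and vial below 0.05 N and contact force between drying_box and big_beaker below 0.05 N); the arm keeps its last pose, push and grip.
It fails at once if the cover flies open to its stop (over 1.4 rad) (value of joint cover above 1.4 rad).
It fails at once if the cream bottle is disturbed (moved over 30 mm) (distance of wash_bottle from where it was at the start of the episode above 0.03 m).
It fails at once if the vial is disturbed (moved over 30 mm) (distance of vial from where it was at the start of the episode above 0.03 m).
It fails at once if the plastic beaker is disturbed (moved over 30 mm) (distance of big_beaker from where it was at the start of the episode above 0.03 m).
It also fails if it takes over 72 s, if anything falls off the work surface, if the arm or the gripper's body presses on something with over 40 N, if the wrist force passes 120 N, or if a joint passes its speed limit or range.

## Robot

A 7-joint arm with a two-finger parallel gripper is mounted at the origin on a cart in front of the work surface, level with it; the furniture and walls round the work are solid. World frame = base frame: x ahead of the robot, y to its left, z up, the work surface at z = 0. Lengths are in m, angles in rad, forces in N, time in s.
With the tool pointing down it reaches from about 0.35 to 0.9 m from the base axis. Payload 8.1 kg.
Tool frame: the origin (TCP) lies midway between the tips of the shut fingers; the grasp point (between the pads) lies 19 mm behind it; z points along the fingers, y is the line along which they close (so a half turn about z gives the same grasp; the last joint's range is limited). The gripper opens to 92 mm and grips with 3 to 60 N. Pads are 19 mm wide; open, the fingers measure 130 mm over their backs; the gripper's body (75 mm by 190 mm) begins 47 mm behind the grasp point.
Start: joints at [-1.253, 0.434, 0.025, 1.573, -0.012, 1.134, -0.075], TCP at [0.255, 0.57, 0.201] pointing down, gripper open.
Joint ranges: [-2.62, 2.62], [-0.44, 2.09], [-1.27, 1.32], [0.08, 2.57], [-1.32, 4.46], [0.12, 2], [-2.74, 2.74]. Speed limits (rad/s): [2.22, 2.22, 3.01, 3.01, 3.14, 3.14, 3.14].

## Interface

Orientations are given as a unit quaternion [w, x, y, z].
In Python, from station import robot gives the robot as it stands. The module is installed in compiled form; this text tells all that it offers.
- The arm moves only by the tool arm_command, never from a script. Its argument "moves" is a list that holds one entry, the list of rows, each a list of 5 numbers: the shift along the tool's x, y, z normalised to -1 to 1, where 1 is 200 mm, then the turn about the tool's z normalised to -1 to 1, where 1 is pi rad, then the opening, from 0 (shut) to 1 (fully open). In form: [[[dx, dy, dz, yaw, hand], ...]]. A call has exactly 8 rows; each row is the pose to reach, as a shift and turn from the pose commanded when the call began, along the tool's axes at that moment, turning the shorter way round; what a row does not reach only later rows make up. A row lasts 1/8 s, in which the tool goes at most 62.5 mm and 10.7 degrees, less where a joint would pass 70% of its speed; a pose out of reach is approached as far as the arm can. A call with a number of a shift or a turn outside -1 to 1 is refused whole. A call with a gripper value outside its range is refused whole. The fingers move at their own pace and stop on an object; the grip force is fixed at half the most. Time passes only in rows, so rows that repeat a pose let the fingers close, or fill a call up. It gives the time, the measured TCP pose, the force, the opening and the grip force at its end, in the units of the state.
- robot.observe(): the state, without advancing time (a new reading comes with each control period).
- robot.snapshot(name): name is "side" or "top" or "wrist"; returns (picture, depth): 400x640x3 uint8, blue, green, red; 400x640 float32, m along the optical axis (not along the pixel's ray), 0 where there is no reading.
- robot.camera_model(name): a dict with "fx", "fy", "cx", "cy" (pixels), "dist_coeffs" ([k1, k2, p1, p2, k3] as OpenCV has them; the pictures are not rectified), "extrinsics" (4x4, takes a point from world to camera coordinates); the wrist camera has in their place "hand_eye" (4x4, takes a point from camera to tool coordinates, whose origin is the TCP and whose axes are the flange's). Camera axes: x right, y down, z forward; pixel columns grow to the right and rows downward; lengths in m; the calibration is good to about 2 mm. A picture is of the moment at which its call begins: read the wrist's pose just before it. camera_model takes no time and is no camera call.
- robot.close_job(): hands the job in; it is judged then, once.
The state is a dict: "t": time; "q": joint angles; "dq": joint speeds; "joint_torque": joint torques, N m; "tcp_pos": TCP position; "tcp_rot": TCP orientation; "contact_force": force on the tool from outside, world axes, zero at the start; "ft_torque": the same for the moment, N m; "opening": opening from 0.0 (shut) to 1.0 (fully open); "finger_force": force on a finger pad.
Only numpy, scipy, OpenCV 4.12 (cv2) and the standard library are available. Lean on these libraries where they do the work, as an engineer would, in place of code of your own. Each camera call takes 0.05 s, during which the arm holds its last target. There are 200 camera calls.

## Working session

There is one attempt and no reset: what is moved stays moved. The work goes in short steps, Python scripts to look and compute and a tool call to move; the robot and the scene stay as the last step left them, time stands still between calls to the robot, and variables do not carry over. Pictures are saved under pics/ and viewed, at most 10 in all, crops included, and the job is handed in when it is done.

Besides the shell and the picture viewer there is one more tool, called after ">>>" as name([rows], argument=value, ...), one row to a line, values as JSON. arm_command: Moves the arm, as the interface text tells. Its arguments: {"type":"object","properties":{"moves":{"type":"array","items":{"type":"array","items":{"type":"array","items":{"type":"number","minimum":-1,"maximum":1}}}}},"required":["moves"]}

```bash
mkdir -p pics
python3 - <<'E'
from station import robot
import cv2,numpy as np
s=robot.observe();print({k:np.round(v,3).tolist() for k,v in s.items()})
for n in("side","top"):
    p,d=robot.snapshot(n);cv2.imwrite(f"pics/{n}0.png",p);np.save(f"{n}0.npy",d)
    print(robot.camera_model(n))
print(robot.camera_model("wrist"))
E
```

```text
{'t': 0.0, 'q': [-1.253, 0.435, 0.025, 1.574, -0.012, 1.134, -0.075], 'dq': [-0.002, -0.001, 0.002, -0.001, 0.0, -0.001, 0.002], 'joint_torque': [0.001, -66.785, 0.986, -31.448, -0.061, 0.042, 0.0], 'tcp_pos': [0.255, 0.57, 0.2], 'tcp_rot': [-0.0, 0.209, 0.978, -0.001], 'contact_force': [0.464, -0.711, -0.79], 'ft_torque': [-0.001, -0.024, 0.024], 'finger_force': 0.0, 'opening': 0.999}
{'fx': 512.7271223729753, 'fy': 512.7271223729753, 'cx': 322.797164328963, 'cy': 201.47582904978873, 'dist_coeffs': array([0.01718185, 0.        , 0.        , 0.        , 0.        ]), 'extrinsics': array([[ 0.87941992, -0.47552313,  0.02232392, -0.55961122],
       [-0.14900164, -0.31949182, -0.93580099,  0.16015953],
       [ 0.45212733,  0.81963573, -0.3518212 ,  1.04026561],
       [ 0.        ,  0.        ,  0.        ,  1.        ]])}
{'fx': 486.4329320255832, 'fy': 486.4329320255832, 'cx': 323.14342694815315, 'cy': 191.66820144178308, 'dist_coeffs': array([-0.02643438,  0.        ,  0.        ,  0.        ,  0.        ]), 'extrinsics': array([[ 0.00392389, -0.9999035 ,  0.01332639, -0.09931224],
       [-0.99793309, -0.00477025, -0.06408421,  0.60662446],
       [ 0.06414159, -0.01304738, -0.99785551,  1.3652751 ],
       [ 0.        ,  0.        ,  0.        ,  1.        ]])}
{'fx': 358.3743821134193, 'fy': 358.3743821134193, 'cx': 318.14273323185495, 'cy': 198.7265186644937, 'dist_coeffs': array([-0.05871431,  0.        ,  0.        ,  0.        ,  0.        ]), 'hand_eye': array([[ 8.42296772e-04, -9.65865544e-01, -2.59042548e-01,
         7.02696470e-02],
       [ 9.99998688e-01,  1.17204559e-03, -1.11851427e-03,
        -8.85026220e-06],
       [ 1.38394406e-03, -2.59041266e-01,  9.65865264e-01,
        -1.84471874e-01],
       [ 0.00000000e+00,  0.00000000e+00,  0.00000000e+00,
         1.00000000e+00]])}
```

View pics/top0.png

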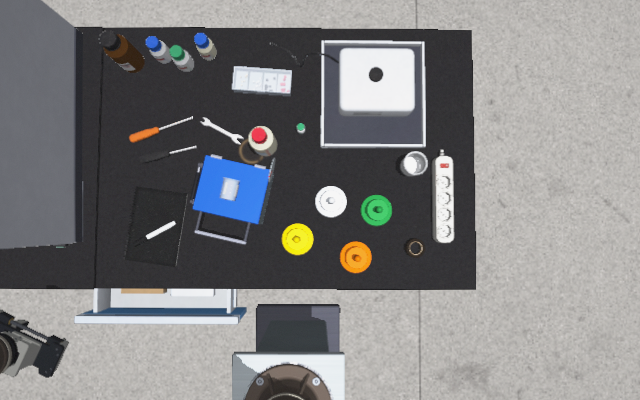

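View pics/side0.png

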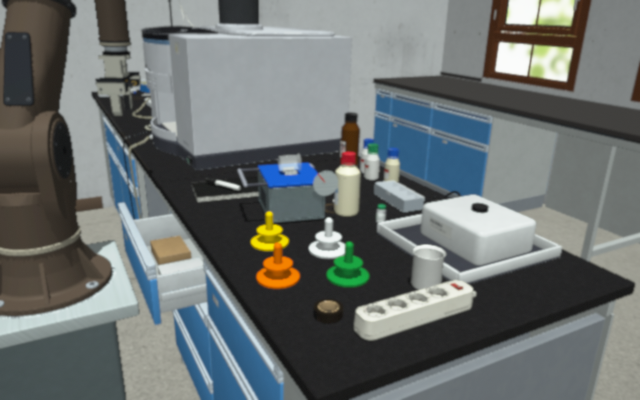

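The white peg at top pixel (331,201), side (328,238), fits the description. Its look-alikes are yellow (297,239), orange (356,257) and green (376,210). The box with the blue cover is at (232,190), and its handle bar is at (222,238). The clear beaker on it is at (230,188), and the bottle is at (262,140), behind the right side of the box. Next I'll measure and take a confirming crop.

```bash
cat > h.py <<'E'
from station import robot
import cv2,numpy as np
def ray(n,uv,z,T=None):
    c=robot.camera_model(n);K=np.array([[c['fx'],0,c['cx']],[0,c['fy'],c['cy']],[0,0,1]])
    E=c['extrinsics'] if T is None else T
    p=cv2.undistortPoints(np.float64(uv).reshape(-1,1,2),K,c['dist_coeffs']).reshape(-1,2)
    R,t=E[:3,:3],E[:3,3];o=-R.T@t;d=np.c_[p,np.ones(len(p))]@R
    return o+d*((z-o[2])/d[:,2])[:,None]
def comp(m,near):
    n,l,s,c=cv2.connectedComponentsWithStats(m.astype(np.uint8))
    i=1+np.argmin(np.hypot(*(c[1:]-near).T)-0.0+1e3*(s[1:,4]<8));return l==i
E
python3 - <<'E'
from h import *
p=cv2.imread("pics/top0.png");h=cv2.cvtColor(p,cv2.COLOR_BGR2HSV);H,S,V=cv2.split(h)
blue=((H>100)&(H<125)&(S>150)&(V>120));blue[:150]=0;blue[260:]=0
m=comp(blue,(232,190));c=max(cv2.findContours(m.astype(np.uint8),0,2)[0],key=len)
q=ray("top",cv2.convexHull(c).reshape(-1,2),.11)[:,:2]
r=cv2.minAreaRect((q*1000).astype(np.float32));print("cover",r)
print(cv2.boxPoints(r).round(1).tolist())
w=((S<40)&(V>190));mw=comp(w,(331,201));c=max(cv2.findContours(mw.astype(np.uint8),0,2)[0],key=len)
print("white area",mw.sum());e=cv2.minEnclosingCircle(c);print(e, ray("top",[e[0]],.006))
g=p[150:250,180:380];cv2.imwrite("pics/crop.png",cv2.resize(g,None,fx=4,fy=4,interpolation=cv2.INTER_CUBIC))
E
```

```text
cover ((607.12109375, 148.74546813964844), (180.31332397460938, 149.82627868652344), 77.23978424072266)
[[514.0999755859375, 77.4000015258789], [660.2999877929688, 44.29999923706055], [700.0999755859375, 220.10000610351562], [554.0, 253.1999969482422]]
white area 754
((330.5, 201.0), 15.787753105163574) [[ 0.58118271 -0.1181078   0.006     ]]
```

View pics/crop.png

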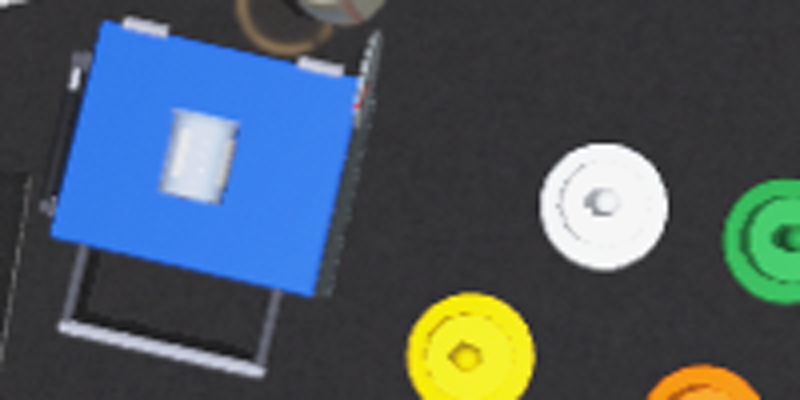

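The crop confirms the white peg at crop (604,206), which is top pixel (331,201). The beaker is at crop (200,156), mouth away from the handle. A strut runs along the left side of the cover and a disc sits at the rear right. I'll start moving towards the beaker.

>>> arm_command([
  [[-0.25,-0.12,-0.3,0,1],[-0.5,-0.25,-0.5,-0.03,1],[-0.75,-0.4,-0.5,-0.063,1],[-1,-0.5,-0.5,-0.063,1],[-1,-0.5,-0.5,-0.063,1],[-1,-0.5,-0.5,-0.063,1],[-1,-0.5,-0.5,-0.063,1],[-1,-0.5,-0.5,-0.063,1]],
])

```text
t: 1.1
tcp_pos: [0.3957, 0.3988, 0.3003]
tcp_rot: [-0.0, 0.11, 0.994, -0.0]
contact_force: [-0.7, 0.6, -0.4]
opening: 1.003
finger_force: 0.0
```

```bash
cat >> h.py <<'E'
def rt():
    s=robot.observe();w,x,y,z=s['tcp_rot']
    from scipy.spatial.transform import Rotation as R
    return R.from_quat([x,y,z,w]).as_matrix(),np.array(s['tcp_pos']),s
def go(tgt,yang=None):
    "row numbers to bring TCP to tgt, tool y to heading yang (deg, mod 180)"
    R,p,s=rt();d=R.T@(np.array(tgt)-p)/.2;yaw=0
    if yang is not None:
        cur=np.degrees(np.arctan2(R[1,1],R[0,1]));e=(yang-cur+90)%180-90;yaw=-e/180
    print("row",d.round(3),"yaw",round(yaw,4),"tcp",p.round(4),"yhead",np.degrees(np.arctan2(R[1,1],R[0,1])).round(2),
      "t",round(s['t'],2),"F",np.round(s['contact_force'],1),"open",round(s['opening'],3),"ff",round(s['finger_force'],2))
C=np.array([.607,.149]);bx=np.array([.9754,-.2207]);by=np.array([.2207,.9754])
def B(x,y,z): return np.r_[C+x*bx+y*by,z]
def wT():
    R,p,_=rt();M=np.eye(4);M[:3,:3]=R;M[:3,3]=p
    return np.linalg.inv(M@robot.camera_model("wrist")['hand_eye'])
E
python3 -c "
from h import *
go(B(-.02,0,.32),77.25)"
```

```text
row [-1.204 -0.988 -0.099] yaw 0.0007 tcp [0.3957 0.3988 0.3003] yhead 77.38 t 1.1 F [-0.7  0.6 -0.4] open 1.003 ff 0.0
```

>>> arm_command([
  [[-0.25,-0.2,-0.1,0,1],[-0.5,-0.4,-0.1,0,1],[-0.75,-0.6,-0.1,0,1],[-1,-0.8,-0.1,0,1],[-1,-0.98,-0.1,0,1],[-1,-0.98,-0.1,0,1],[-1,-0.98,-0.1,0,1],[-1,-0.98,-0.1,0,1]],
])

```text
t: 2.1
tcp_pos: [0.5483, 0.1642, 0.3205]
tcp_rot: [-0.0, 0.11, 0.994, 0.0]
contact_force: [-0.9, 0.3, -0.1]
opening: 1.0
finger_force: 0.0
```

Run:
```python
from h import *
T=wT();p,d=robot.snapshot("wrist");cv2.imwrite("pics/w1.png",p);np.save("w1T.npy",T)
go(B(-.02,0,.32),77.25)
```

```text
row [-0.203 -0.009  0.002] yaw 0.0008 tcp [0.5483 0.1639 0.3205] yhead 77.39 t 2.15 F [ 0.3  0.7 -0.5] open 1.0 ff 0.0
```

View pics/w1.png

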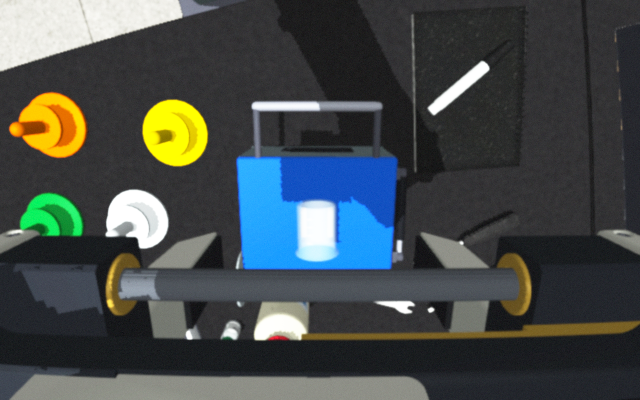

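The wrist view shows the beaker at (317,230). Its base edge is at v≈202, towards the handle, and its mouth is at v≈257. The handle bar is at (318,105) and the bottle is behind at (283,320).

Run:
```python
from h import *
T=np.load("w1T.npy");p=cv2.imread("pics/w1.png");H,S,V=cv2.split(cv2.cvtColor(p,cv2.COLOR_BGR2HSV))
m=comp((S<110)&(V>120)&(np.indices(S.shape)[0]>195)&(np.indices(S.shape)[0]<265)&(np.abs(np.indices(S.shape)[1]-317)<40),(317,228))
v,u=np.where(m);print(u.min(),u.max(),v.min(),v.max())
for vv in(205,215,225,235,245,252):
    q=u[v==vv];print(vv,q.min(),q.max())
def b(uv,z):
    q=ray("wrist",uv,z,T)[:,:2]-C;return np.c_[q@bx,q@by].round(4).tolist()
for z in(.117,.138,.159):print(z,b([[317,v.min()],[317,v.max()],[u[v==225].min(),225],[u[v==225].max(),225]],z))
# handle ends, cover front edge
print("handle",b([[252,105],[318,105],[382,105]],.105)," cover front",b([[240,156],[395,156]],.11))
g=(V>110)&(S<80);g[:95]=0;g[115:]=0;gv,gu=np.where(g);k=(gu>250)&(gu<385);print("bar",gu[k].min(),gu[k].max(),gv[k].min(),gv[k].max())
# top view
p=cv2.imread("pics/top0.png");H,S,V=cv2.split(cv2.cvtColor(p,cv2.COLOR_BGR2HSV))
m=comp((S<130)&(V>120)&(np.hypot(*(np.indices(S.shape)-np.array([189,230])[:,None,None]))<18),(230,189));c=max(cv2.findContours(m.astype(np.uint8),0,2)[0],key=len)
q=ray("top",c.reshape(-1,2),.14)[:,:2]-C;q=np.c_[q@bx,q@by]*1000;print("top",q.min(0),q.max(0))
g=cv2.inRange(cv2.cvtColor(p,cv2.COLOR_BGR2HSV),(0,0,150),(179,70,255));g[:225]=0;g[246:]=0;g[:,:192]=0;g[:,250:]=0
q=ray("top",np.argwhere(g)[:,::-1],.107)[:,:2]-C;q=np.c_[q@bx,q@by]*1000;print("bar",q.min(0),q.max(0),np.median(q,0))
```

```text
297 334 200 260
205 299 334
215 298 334
225 298 334
235 298 334
245 299 334
252 298 333
0.117 [[-0.0255, 0.0005], [0.0476, 0.0006], [0.0042, -0.0212], [0.004, 0.02]]
0.138 [[-0.0312, 0.0005], [0.038, 0.0007], [-0.0031, -0.02], [-0.0033, 0.019]]
0.159 [[-0.0369, 0.0006], [0.0283, 0.0008], [-0.0104, -0.0187], [-0.0106, 0.018]]
handle [[-0.1289, -0.0705], [-0.129, 0.0012], [-0.1294, 0.0707]]  cover front [[-0.0739, -0.0852], [-0.0745, 0.0868]]
bar 251 381 101 114
top [-29.55532484 -22.06693736] [26.51650369 22.70317785]
bar [-133.77427325  -68.68919396] [-125.35610052   68.49105305] [-129.50434792    0.81402299]
```

```bash
python3 -c "
from h import *
go(B(0,0,.120),77.25)"
```

```text
row [-0.303 -0.009  1.002] yaw 0.0008 tcp [0.5483 0.1639 0.3205] yhead 77.39 t 2.15 F [ 0.3  0.7 -0.5] open 1.0 ff 0.0
```

>>> arm_command([
  [[-0.303,-0.009,0.2,0.0008,1],[-0.303,-0.009,0.45,0.0008,1],[-0.303,-0.009,0.7,0.0008,1],[-0.303,-0.009,0.9,0.0008,1],[-0.303,-0.009,1,0.0008,1],[-0.303,-0.009,1,0.0008,1],[-0.303,-0.009,1,0.0008,0.7],[-0.303,-0.009,1,0.0008,0.5]],
])

```text
t: 3.15
tcp_pos: [0.6083, 0.1474, 0.122]
tcp_rot: [0.001, 0.112, 0.994, 0.001]
contact_force: [0.4, 0.3, 0.3]
opening: 0.83
finger_force: 0.0
```

>>> arm_command([
  [[0,0,0,0,0.4],[0,0,0,0,0.3],[0,0,0,0,0.3],[0,0,0,0,0.3],[0,0,-0.05,0,0.3],[0,0,-0.12,0,0.3],[0,0,-0.2,0,0.3],[0,0,-0.3,0,0.3]],
])

```text
t: 4.15
tcp_pos: [0.6074, 0.1468, 0.182]
tcp_rot: [0.0, 0.113, 0.994, -0.0]
contact_force: [0.5, -0.0, -0.2]
opening: 0.396
finger_force: 26.9
```

Run:
```python
from h import *
go(B(0,0,.18),77.25)
p,d=robot.snapshot("wrist");q,_=robot.snapshot("side")
cv2.imwrite("pics/w2.png",np.vstack([p[150:400,160:480],cv2.resize(q[110:235,220:380],(320,250))]))
```

```text
row [0.005 0.01  0.01 ] yaw -0.001 tcp [0.6074 0.1468 0.182 ] yhead 77.07 t 4.15 F [ 0.5 -0.  -0.2] open 0.396 ff 26.89
```

View pics/w2.png

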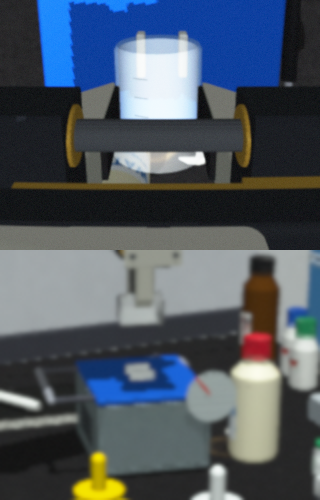

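The wrist view shows the beaker between the pads, with the rib pair visible below it on the cover. The side view is too small to judge its tilt, so I'll enlarge it.

Run:
```python
from h import *
q,_=robot.snapshot("side")
cv2.imwrite("pics/s2.png",cv2.resize(q[70:220,200:400],(800,600),interpolation=cv2.INTER_CUBIC))
```

```text
(no output)
```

View pics/s2.png

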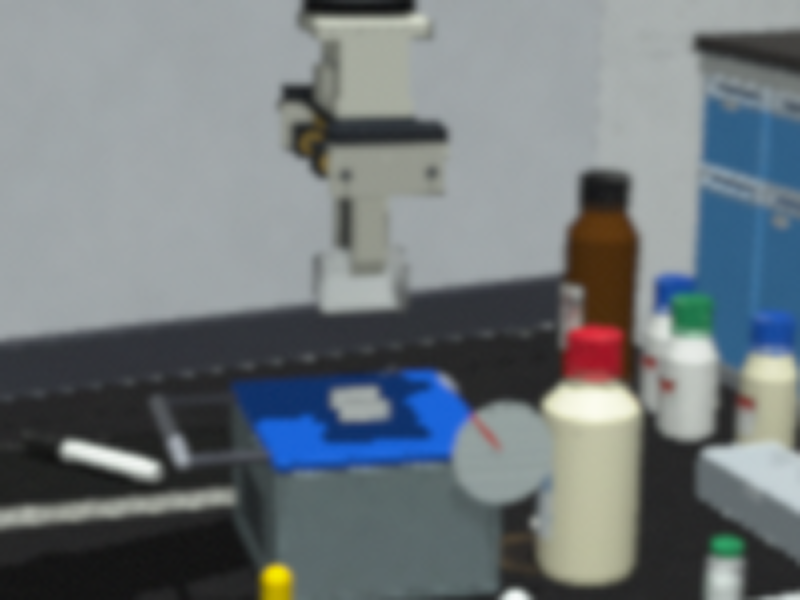

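The beaker is held level with its lip at (403,270), towards the hinge. The tips grip it above its axis because the lift began before the fingers had closed. I'll set it back in the cradle and regrip deeper.

>>> arm_command([
  [[0,0,0.08,0,0.3],[0,0,0.14,0,0.3],[0,0,0.165,0,0.3],[0,0,0.165,0,0.3],[0,0,0.165,0,0.45],[0,0,0.165,0,0.6],[0,0,0.165,0,0.75],[0,0,0.165,0,0.8]],
])

```text
t: 5.3
tcp_pos: [0.6075, 0.147, 0.1478]
tcp_rot: [0.0, 0.112, 0.994, 0.0]
contact_force: [-0.0, 0.3, -0.5]
opening: 0.725
finger_force: 0.0
```

Run:
```python
from h import *
R,p0,_=rt();T=wT();p,d=robot.snapshot("wrist")
go(B(0,0,.120),77.25)
q,_=robot.snapshot("side");q=cv2.resize(q[120:210,240:350],(440,360))
cv2.imwrite("pics/w3.png",np.hstack([p[40:400,140:500],q]))
```

```text
row [0.005 0.009 0.139] yaw -0.0009 tcp [0.6075 0.147  0.1478] yhead 77.08 t 5.35 F [-0.2  0.7 -0.4] open 0.766 ff 0.0
```

View pics/w3.png

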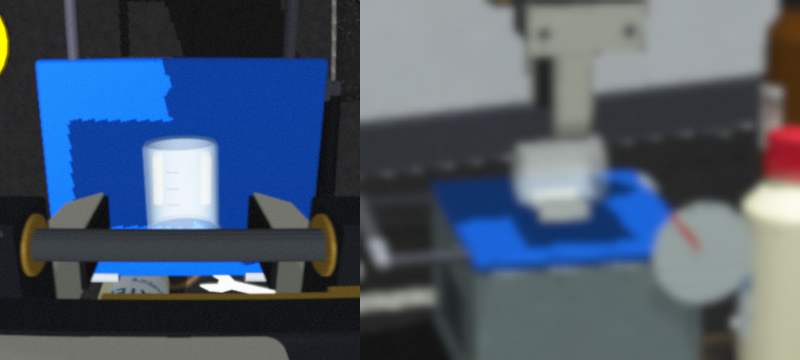

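The beaker sits level in its ribs again. I'll lower, close fully, and lift only after the fingers have closed.

>>> arm_command([
  [[0.005,0.009,0.07,0,0.8],[0.005,0.009,0.135,0,0.8],[0.005,0.009,0.135,0,0.8],[0.005,0.009,0.135,0,0.4],[0.005,0.009,0.135,0,0.3],[0.005,0.009,0.135,0,0.3],[0.005,0.009,0.135,0,0.3],[0.005,0.009,0.135,0,0.3]],
])

```text
t: 6.4
tcp_pos: [0.6069, 0.149, 0.1207]
tcp_rot: [0.0, 0.112, 0.994, 0.0]
contact_force: [0.1, -0.2, -0.0]
opening: 0.395
finger_force: 28.2
```

>>> arm_command([
  [[0,0,0,0,0.3],[0,0,0,0,0.3],[0,0,-0.1,0,0.3],[0,0,-0.25,0,0.3],[0,0,-0.4,0,0.3],[0,0,-0.5,0,0.3],[0,0,-0.5,0,0.3],[0,0,-0.5,0,0.3]],
])

```text
t: 7.4
tcp_pos: [0.6063, 0.1488, 0.2195]
tcp_rot: [-0.001, 0.112, 0.994, -0.0]
contact_force: [-0.3, -0.5, -1.4]
opening: 0.397
finger_force: 28.1
```

Run:
```python
from h import *
go(B(-.05,-.115,.24),-12.75)
```

```text
row [ 0.245 -0.574 -0.102] yaw 0.4991 tcp [0.6063 0.1488 0.2195] yhead 77.08 t 7.4 F [-0.3 -0.5 -1.4] open 0.397 ff 28.06
```

>>> arm_command([
  [[0.08,-0.15,0,0.06,0.3],[0.16,-0.3,0,0.12,0.3],[0.245,-0.45,0,0.18,0.3],[0.245,-0.574,0,0.24,0.3],[0.245,-0.574,0,0.3,0.3],[0.245,-0.574,0,0.36,0.3],[0.245,-0.574,0,0.42,0.3],[0.245,-0.574,0,0.47,0.3]],
])

```text
t: 8.4
tcp_pos: [0.5326, 0.0479, 0.2193]
tcp_rot: [-0.0, 0.754, 0.657, -0.001]
contact_force: [0.5, 0.5, -0.9]
opening: 0.396
finger_force: 28.1
```

Run:
```python
from h import *
go(B(-.05,-.115,.125),-12.75)
```

```text
row [0.    0.002 0.472] yaw 0.0272 tcp [0.5326 0.0479 0.2193] yhead -7.85 t 8.4 F [ 0.5  0.5 -0.9] open 0.396 ff 28.06
```

>>> arm_command([
  [[0,0,0.1,0.0272,0.3],[0,0,0.2,0.0272,0.3],[0,0,0.3,0.0272,0.3],[0,0,0.4,0.0272,0.3],[0,0,0.47,0.0272,0.3],[0,0,0.47,0.0272,0.3],[0,0,0.47,0.0272,0.3],[0,0,0.47,0.0272,0.3]],
])

```text
t: 9.4
tcp_pos: [0.534, 0.048, 0.1273]
tcp_rot: [0.0, 0.779, 0.627, 0.001]
contact_force: [0.1, -0.3, -0.7]
opening: 0.4
finger_force: 28.1
```

Run:
```python
from h import *
for th in np.radians([0,15,30,45,60,75,90]):
    s=.023; y=-.090-(s*np.cos(th)+.021*np.sin(th)); z=.110-s*np.sin(th)+.021*np.cos(th)-.019
    print(int(np.degrees(th)+.5),end=' ');go(B(-.05,y,z),-12.75)
```

```text
0 row [ 0.008 -0.005  0.077] yaw 0.0019 tcp [0.534  0.048  0.1273] yhead -12.41 t 9.4 F [ 0.1 -0.3 -0.7] open 0.4 ff 28.07
15 row [-0.015 -0.005  0.11 ] yaw 0.0019 tcp [0.534  0.048  0.1273] yhead -12.41 t 9.4 F [ 0.1 -0.3 -0.7] open 0.4 ff 28.07
30 row [-0.029 -0.006  0.148] yaw 0.0019 tcp [0.534  0.048  0.1273] yhead -12.41 t 9.4 F [ 0.1 -0.3 -0.7] open 0.4 ff 28.07
45 row [-0.033 -0.006  0.189] yaw 0.0019 tcp [0.534  0.048  0.1273] yhead -12.41 t 9.4 F [ 0.1 -0.3 -0.7] open 0.4 ff 28.07
60 row [-0.026 -0.006  0.229] yaw 0.0019 tcp [0.534  0.048  0.1273] yhead -12.41 t 9.4 F [ 0.1 -0.3 -0.7] open 0.4 ff 28.07
75 row [-0.008 -0.006  0.265] yaw 0.0019 tcp [0.534  0.048  0.1273] yhead -12.41 t 9.4 F [ 0.1 -0.3 -0.7] open 0.4 ff 28.07
90 row [ 0.018 -0.006  0.297] yaw 0.0019 tcp [0.534  0.048  0.1273] yhead -12.41 t 9.4 F [ 0.1 -0.3 -0.7] open 0.4 ff 28.07
```

>>> arm_command([
  [[0.008,-0.005,0.05,0,0.3],[0.008,-0.005,0.077,0,0.3],[-0.004,-0.005,0.093,0,0.3],[-0.015,-0.005,0.11,0,0.3],[-0.022,-0.005,0.13,0,0.3],[-0.029,-0.006,0.148,0,0.3],[-0.031,-0.006,0.17,0,0.3],[-0.033,-0.006,0.189,0,0.3]],
])

```text
t: 10.4
tcp_pos: [0.5291, 0.0348, 0.0885]
tcp_rot: [0.002, 0.781, 0.624, -0.003]
contact_force: [-6.0, -21.6, 7.2]
opening: 0.381
finger_force: 32.0
```

Run:
```python
from h import *
q,_=robot.snapshot("side")
cv2.imwrite("pics/s4.png",cv2.resize(q[100:250,220:370],(600,600),interpolation=cv2.INTER_CUBIC))
for th in np.radians([45,60,75,90]):
    s=.023; y=-.090-(s*np.cos(th)+.021*np.sin(th)); z=.110-s*np.sin(th)+.021*np.cos(th)-.019
    print(int(np.degrees(th)+.5),end=' ');go(B(-.05,y,z),-12.75)
```

```text
45 row [ 0.038  0.005 -0.008] yaw 0.0001 tcp [0.5289 0.0346 0.088 ] yhead -12.73 t 10.45 F [ -4.4 -20.6   6.9] open 0.379 ff 31.7
60 row [0.046 0.005 0.032] yaw 0.0001 tcp [0.5289 0.0346 0.088 ] yhead -12.73 t 10.45 F [ -4.4 -20.6   6.9] open 0.379 ff 31.7
75 row [0.063 0.005 0.068] yaw 0.0001 tcp [0.5289 0.0346 0.088 ] yhead -12.73 t 10.45 F [ -4.4 -20.6   6.9] open 0.379 ff 31.7
90 row [0.09  0.005 0.099] yaw 0.0001 tcp [0.5289 0.0346 0.088 ] yhead -12.73 t 10.45 F [ -4.4 -20.6   6.9] open 0.379 ff 31.7
```

View pics/s4.png

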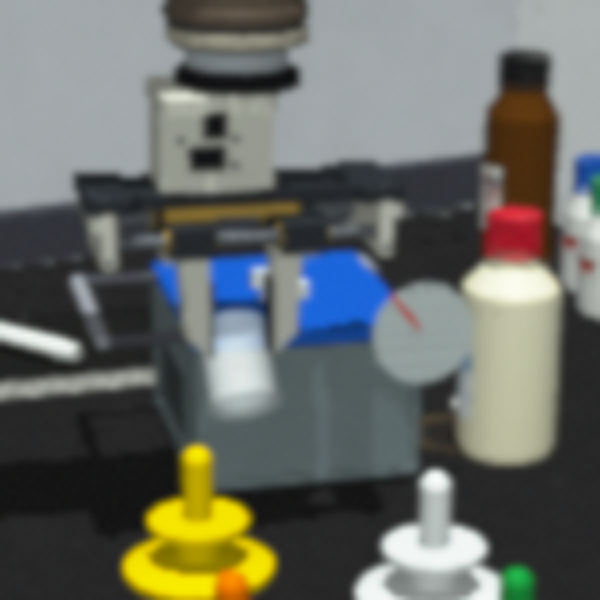

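The beaker tilts mouth-down, between the fingertips at (200,340) and (285,340). The sideways force of 20 N says its base corner has reached the box edge. I'll back up and push again with the contact nearer the pads.

>>> arm_command([
  [[0,0,-0.05,0,0.3],[0,0,-0.1,0,0.3],[0,0,-0.15,0,0.3],[0,0,-0.15,0,0.3],[0,0,-0.15,0,0.3],[0,0,-0.15,0,0.3],[0,0,-0.15,0,0.3],[0,0,-0.15,0,0.3]],
])

```text
t: 11.45
tcp_pos: [0.5308, 0.0418, 0.1187]
tcp_rot: [-0.0, 0.779, 0.627, -0.0]
contact_force: [0.0, 0.2, 0.4]
opening: 0.369
finger_force: 28.2
```

Run:
```python
from h import *
for th in np.radians([25,38,50,60,70,80,90]):
    s=.019; y=-.090-(s*np.cos(th)+.021*np.sin(th)); z=.110-s*np.sin(th)+.021*np.cos(th)-.019
    print(int(np.degrees(th)+.5),end=' ');go(B(-.05,y,z),-12.75)
q,_=robot.snapshot("top")
cv2.imwrite("pics/t5.png",cv2.resize(q[150:270,190:310],(600,600),interpolation=cv2.INTER_CUBIC))
```

```text
25 row [0.026 0.004 0.083] yaw 0.0019 tcp [0.5308 0.0418 0.1187] yhead -12.41 t 11.45 F [0.  0.2 0.4] open 0.369 ff 28.17
38 row [0.017 0.004 0.114] yaw 0.0019 tcp [0.5308 0.0418 0.1187] yhead -12.41 t 11.45 F [0.  0.2 0.4] open 0.369 ff 28.17
50 row [0.015 0.004 0.144] yaw 0.0019 tcp [0.5308 0.0418 0.1187] yhead -12.41 t 11.45 F [0.  0.2 0.4] open 0.369 ff 28.17
60 row [0.018 0.004 0.168] yaw 0.0019 tcp [0.5308 0.0418 0.1187] yhead -12.41 t 11.45 F [0.  0.2 0.4] open 0.369 ff 28.17
70 row [0.026 0.004 0.192] yaw 0.0019 tcp [0.5308 0.0418 0.1187] yhead -12.41 t 11.45 F [0.  0.2 0.4] open 0.369 ff 28.17
80 row [0.037 0.004 0.214] yaw 0.0019 tcp [0.5308 0.0418 0.1187] yhead -12.41 t 11.45 F [0.  0.2 0.4] open 0.369 ff 28.17
90 row [0.052 0.004 0.233] yaw 0.0019 tcp [0.5308 0.0418 0.1187] yhead -12.41 t 11.45 F [0.  0.2 0.4] open 0.369 ff 28.17
```

```bash
cat >> h.py <<'E'
def cloud(n):
    "box-frame points from a depth picture"
    p,d=robot.snapshot(n);c=robot.camera_model(n);K=np.array([[c['fx'],0,c['cx']],[0,c['fy'],c['cy']],[0,0,1]])
    v,u=np.where(d>0);q=cv2.undistortPoints(np.c_[u,v].astype(float).reshape(-1,1,2),K,c['dist_coeffs']).reshape(-1,2)
    X=np.c_[q,np.ones(len(q))]*d[v,u][:,None];E=c['extrinsics'];W=(X-E[:3,3])@E[:3,:3]
    return W,np.c_[(W[:,:2]-C)@bx,(W[:,:2]-C)@by,W[:,2]],p[v,u]
E
python3 - <<'E'
from h import *
W,P,col=cloud("side")
k=(abs(P[:,0]+.052)<.010)&(P[:,1]<-.094)&(P[:,1]>-.18)&(P[:,2]>.03)&(P[:,2]<.2)
Q=P[k];o=np.argsort(-Q[:,2]);Q=Q[o]
for z in np.arange(.17,.04,-.004):
    s=Q[abs(Q[:,2]-z)<.002]
    if len(s):print(round(z,3),len(s),(s[:,1].min()*1e3).round(1),(np.median(s[:,1])*1e3).round(1))
go(B(-.05,-.12,.12))
E
```

```text
0.162 9 -114.4 -109.9
0.158 17 -124.1 -112.0
0.154 19 -125.6 -117.2
0.15 18 -137.5 -125.0
0.146 20 -143.4 -130.4
0.142 22 -146.5 -137.9
0.138 23 -157.0 -143.9
0.134 5 -150.6 -145.8
0.118 5 -111.4 -108.2
0.114 18 -120.8 -110.7
0.11 20 -124.0 -117.7
0.106 17 -132.9 -122.2
0.102 14 -134.3 -127.6
0.098 10 -133.5 -126.7
0.086 1 -94.3 -94.3
0.082 2 -97.2 -96.2
0.074 1 -94.4 -94.4
0.066 1 -97.8 -97.8
0.062 2 -95.3 -94.8
0.046 2 -97.4 -96.0
row [ 0.007  0.003 -0.006] yaw 0 tcp [0.5308 0.0418 0.1188] yhead -12.42 t 11.55 F [ 0.1  0.4 -0.9] open 0.37 ff 28.17
```

Depth shows the beaker 35° mouth-down, having slipped about 5 mm down in the pads. I'll carry on with the corrected geometry.

Run:
```python
from h import *
for th in np.radians([30,36,45,54,63,72,81,90]):
    s=.018;r=.0255; y=-.090-(s*np.cos(th)+r*np.sin(th)); z=.110-s*np.sin(th)+r*np.cos(th)-.019
    print(int(np.degrees(th)+.5),end=' ');go(B(-.05,y,z),-12.75)
```

```text
30 row [0.015 0.003 0.073] yaw 0.0018 tcp [0.5308 0.0418 0.1188] yhead -12.42 t 11.55 F [ 0.1  0.4 -0.9] open 0.37 ff 28.17
36 row [0.009 0.003 0.089] yaw 0.0018 tcp [0.5308 0.0418 0.1188] yhead -12.42 t 11.55 F [ 0.1  0.4 -0.9] open 0.37 ff 28.17
45 row [0.003 0.003 0.112] yaw 0.0018 tcp [0.5308 0.0418 0.1188] yhead -12.42 t 11.55 F [ 0.1  0.4 -0.9] open 0.37 ff 28.17
54 row [0.001 0.003 0.137] yaw 0.0018 tcp [0.5308 0.0418 0.1188] yhead -12.42 t 11.55 F [ 0.1  0.4 -0.9] open 0.37 ff 28.17
63 row [0.002 0.003 0.161] yaw 0.0018 tcp [0.5308 0.0418 0.1188] yhead -12.42 t 11.55 F [ 0.1  0.4 -0.9] open 0.37 ff 28.17
72 row [0.008 0.003 0.185] yaw 0.0018 tcp [0.5308 0.0418 0.1188] yhead -12.42 t 11.55 F [ 0.1  0.4 -0.9] open 0.37 ff 28.17
81 row [0.017 0.003 0.208] yaw 0.0018 tcp [0.5308 0.0418 0.1188] yhead -12.42 t 11.55 F [ 0.1  0.4 -0.9] open 0.37 ff 28.17
90 row [0.029 0.003 0.229] yaw 0.0018 tcp [0.5308 0.0418 0.1188] yhead -12.42 t 11.55 F [ 0.1  0.4 -0.9] open 0.37 ff 28.17
```

>>> arm_command([
  [[0.015,0.003,0.05,0,0.3],[0.015,0.003,0.073,0,0.3],[0.009,0.003,0.089,0,0.3],[0.003,0.003,0.112,0,0.3],[0.001,0.003,0.137,0,0.3],[0.002,0.003,0.161,0,0.3],[0.002,0.003,0.161,0,0.3],[0.002,0.003,0.161,0,0.3]],
])

```text
t: 12.55
tcp_pos: [0.5301, 0.0357, 0.0863]
tcp_rot: [0.002, 0.781, 0.624, -0.003]
contact_force: [-4.8, -18.8, 8.3]
opening: 0.368
finger_force: 31.8
```

```bash
cat >> h.py <<'E'
def prof(zs,xc=-.052,ymax=-.094):
    W,P,col=cloud("side")
    Q=P[(abs(P[:,0]-xc)<.010)&(P[:,1]<ymax)&(P[:,1]>-.19)]
    for z in zs:
        s=Q[abs(Q[:,2]-z)<.002]
        if len(s):print(round(z*1e3),len(s),(np.percentile(s[:,1],[0,20,50])*1e3).round(1))
E
python3 - <<'E'
from h import *
go(B(-.05,-.12,.12));prof(np.arange(.17,.04,-.004))
E
```

```text
row [ 0.037 -0.    -0.169] yaw 0 tcp [0.5301 0.0357 0.0863] yhead -12.71 t 12.55 F [ -4.8 -18.8   8.3] open 0.368 ff 31.76
134 4 [-130.9 -130.4 -128. ]
130 16 [-134.5 -128.3 -127.3]
126 17 [-132.9 -129.4 -126.7]
122 11 [-131.7 -129.9 -128.5]
118 14 [-133.7 -132.1 -130.3]
114 13 [-132.6 -131.6 -130.2]
110 14 [-135.9 -132.4 -131.1]
106 12 [-134.9 -134.  -132.3]
102 14 [-137.6 -135.2 -133.4]
98 15 [-140.8 -137.  -134.5]
94 11 [-142.7 -137.9 -135.6]
90 17 [-142.2 -140.8 -139. ]
86 11 [-142.9 -142.4 -139. ]
82 15 [-145.9 -142.  -140.8]
78 1 [-134.6 -134.6 -134.6]
58 1 [-94.1 -94.1 -94.1]
54 2 [-95.4 -95.3 -95.3]
46 1 [-94.6 -94.6 -94.6]
42 1 [-94.7 -94.7 -94.7]
```

The beaker is now about 75° over, with its wall near the box side, but it's off-centre in the pads. I'll stand it rim-down on clear bench, let it settle, and regrip it centrally.

>>> arm_command([
  [[-0.06,0,0,0,0.3],[-0.12,0,-0.02,0,0.3],[-0.2,0,-0.05,0,0.3],[-0.2,0,-0.05,0,0.3],[-0.2,0,-0.05,0,0.3],[-0.2,0,-0.05,0,0.3],[-0.2,0,-0.05,0,0.3],[-0.2,0,-0.05,0,0.3]],
])

```text
t: 13.6
tcp_pos: [0.5229, 0.0033, 0.0965]
tcp_rot: [-0.0, 0.779, 0.627, -0.0]
contact_force: [0.5, -0.0, 0.0]
opening: 0.366
finger_force: 27.5
```

Run:
```python
from h import *
go(B(.03,-.165,.09),-12.75);prof(np.arange(.17,.04,-.004),ymax=-.11)
W,P,col=cloud("top");hsv=cv2.cvtColor(col[None],cv2.COLOR_BGR2HSV)[0]
k=(hsv[:,1]>150)&((hsv[:,0]<8)|(hsv[:,0]>172))&(P[:,2]>.14)&(P[:,2]<.2)&(np.hypot(P[:,0],P[:,1])<.3);print("cap",np.median(P[k],0),k.sum())
k=(hsv[:,1]<40)&(hsv[:,2]>120)&(np.hypot(W[:,0]-.581,W[:,1]+.118)<.06)
for a,b in((.0,.02),(.028,.045),(.06,.09)):
    s=W[k&(W[:,2]>a)&(W[:,2]<b)]
    if len(s)>3:print(a,len(s),s.mean(0).round(4),((s.min(0)+s.max(0))/2).round(4))
```

```text
row [-0.024  0.399  0.033] yaw 0.002 tcp [0.5229 0.0033 0.0965] yhead -12.39 t 13.6 F [ 0.5 -0.   0. ] open 0.366 ff 27.47
142 10 [-163.9 -161.6 -157.6]
138 17 [-164.3 -162.4 -158.2]
134 11 [-164.5 -163.6 -160.4]
130 17 [-166.8 -163.9 -161.6]
126 14 [-166.4 -165.2 -163.4]
122 17 [-167.5 -165.6 -163.2]
118 12 [-169.5 -167.9 -165.9]
114 19 [-172.6 -169.9 -165.5]
110 11 [-174.4 -170.  -166.9]
106 15 [-176.  -172.4 -170.7]
102 15 [-175.2 -172.8 -171.1]
98 16 [-176.4 -174.3 -172.3]
94 19 [-180.5 -176.9 -174.4]
90 4 [-178.6 -178.  -176.8]
cap [ 0.14802392 -0.04606532  0.16899707] 171
0.0 421 [ 0.5796 -0.118   0.0069] [ 0.5813 -0.1182  0.0089]
0.028 313 [ 0.5813 -0.1188  0.0358] [ 0.5815 -0.1187  0.0371]
0.06 36 [ 0.5812 -0.1188  0.0768] [ 0.581  -0.119   0.0733]
```

>>> arm_command([
  [[-0.024,0.13,0,0,0.3],[-0.024,0.26,0,0,0.3],[-0.024,0.4,0,0,0.3],[-0.024,0.4,0.1,0,0.3],[-0.024,0.4,0.2,0,0.3],[-0.024,0.4,0.27,0,0.3],[-0.024,0.4,0.31,0,0.3],[-0.024,0.4,0.34,0,0.3]],
])

```text
t: 14.7
tcp_pos: [0.6002, -0.0189, 0.0285]
tcp_rot: [0.0, 0.779, 0.627, 0.0]
contact_force: [-0.5, -0.2, -0.5]
opening: 0.37
finger_force: 27.5
```

>>> arm_command([
  [[0,0,0.02,0,0.3],[0,0,0.04,0,0.3],[0,0,0.055,0,0.3],[0,0,0.065,0,0.3],[0,0,0.065,0,0.3],[0,0,0.065,0,0.3],[0,0,0.065,0,0.3],[0,0,0.065,0,0.3]],
])

```text
t: 15.7
tcp_pos: [0.6003, -0.0206, 0.0169]
tcp_rot: [0.001, 0.78, 0.626, 0.0]
contact_force: [-3.6, -3.8, 12.0]
opening: 0.37
finger_force: 28.9
```

Run:
```python
from h import *
go(B(.03,-.165,.02),-12.75);prof(np.arange(.1,.004,-.004),xc=.03,ymax=-.12)
```

```text
row [ 0.009 -0.004 -0.016] yaw 0.0015 tcp [ 0.6003 -0.0206  0.0169] yhead -12.49 t 15.7 F [-3.6 -3.8 12. ] open 0.37 ff 28.86
64 5 [-168.4 -167.2 -165.2]
60 17 [-168.7 -166.1 -164. ]
56 15 [-169.8 -167.3 -166. ]
52 14 [-171.6 -169.2 -167.6]
48 11 [-171.8 -169.3 -168.4]
44 14 [-174.  -171.6 -169.1]
40 16 [-176.5 -173.9 -171.6]
36 12 [-178.8 -175.7 -174.1]
32 12 [-178.8 -175.9 -174.1]
28 14 [-180.1 -177.1 -175.1]
24 13 [-180.1 -179.2 -177.3]
20 11 [-181.3 -179.9 -177.5]
16 15 [-186.9 -183.1 -179.3]
12 10 [-184.2 -183.7 -182.1]
```

>>> arm_command([
  [[0,0,-0.02,0,0.3],[0,0,-0.02,0,0.3],[0,0,-0.02,0,0.42],[0,0,-0.02,0,0.5],[0,0,-0.02,0,0.58],[0,0,-0.02,0,0.66],[0,0,-0.02,0,0.66],[0,0,-0.02,0,0.66]],
])

```text
t: 16.75
tcp_pos: [0.6001, -0.0189, 0.0197]
tcp_rot: [0.0, 0.779, 0.627, 0.0]
contact_force: [-0.9, 0.5, 0.6]
opening: 0.662
finger_force: 0.0
```

Run:
```python
from h import *
go(B(.03,-.165,.02),-12.75);prof(np.arange(.08,.004,-.004),xc=.03,ymax=-.12)
W,P,col=cloud("top");k=(abs(P[:,0]-.03)<.05)&(abs(P[:,1]+.16)<.045)&(P[:,2]>.04)&(P[:,2]<.065);print(k.sum(),np.median(P[k],0),P[k].min(0),P[k].max(0))
```

```text
row [ 0.001 -0.001 -0.002] yaw 0.0019 tcp [ 0.6001 -0.0189  0.0197] yhead -12.41 t 16.75 F [-0.9  0.5  0.6] open 0.662 ff 0.0
56 22 [-188.  -175.7 -166.8]
52 32 [-189.7 -187.4 -175.6]
48 10 [-189.4 -187.3 -186.2]
44 9 [-189.4 -189.1 -187.8]
40 9 [-188.1 -187.5 -186.6]
36 7 [-187.9 -187.5 -186.8]
32 13 [-189.8 -189.  -187.2]
28 11 [-189.4 -188.9 -187.5]
24 11 [-188.8 -187.7 -186.5]
20 8 [-189.4 -187.5 -185.5]
16 12 [-189.3 -187.2 -186.5]
12 8 [-189.2 -187.8 -186.5]
8 10 [-189.3 -187.7 -187. ]
  return _methods._mean(a, axis=axis, dtype=dtype,
  ret = um.true_divide(
Traceback (most recent call last):
ValueError: zero-size array to reduction operation minimum which has no identity
```

The beaker stands upright, mouth down, with its top at 56 mm. I'll measure its axis and regrip.

Run:
```python
from h import *
from scipy.optimize import least_squares
W,P,col=cloud("side");Q=P[(abs(P[:,0]-.03)<.017)&(P[:,1]<-.165)&(P[:,1]>-.195)&(P[:,2]>.015)&(P[:,2]<.048)]
r=least_squares(lambda c:np.hypot(Q[:,0]-c[0],Q[:,1]-c[1])-.021,[.03,-.168],loss='soft_l1',f_scale=.001);print(len(Q),r.x,np.abs(r.fun).mean())
go(B(*r.x,.022),-12.75)
```

```text
158 [ 0.02857271 -0.16734093] 0.0015854829759603373
row [-0.01  -0.008 -0.012] yaw 0.0019 tcp [ 0.6    -0.0189  0.0196] yhead -12.41 t 16.9 F [ 0.1 -0.1 -0. ] open 0.662 ff 0.0
```

>>> arm_command([
  [[-0.01,-0.006,-0.012,0,0.66],[-0.01,-0.006,-0.012,0,0.5],[-0.01,-0.006,-0.012,0,0.4],[-0.01,-0.006,-0.012,0,0.3],[-0.01,-0.006,-0.012,0,0.3],[-0.01,-0.006,-0.012,0,0.3],[-0.01,-0.006,-0.012,0,0.3],[-0.01,-0.006,-0.012,0,0.3]],
])

```text
t: 17.9
tcp_pos: [0.5984, -0.0206, 0.022]
tcp_rot: [-0.0, 0.779, 0.627, 0.0]
contact_force: [-0.3, -0.0, 0.4]
opening: 0.435
finger_force: 30.0
```

>>> arm_command([
  [[0,0,-0.1,0,0.3],[0,0,-0.3,0,0.3],[0,0,-0.5,0,0.3],[0,0,-0.52,0,0.3],[0,0,-0.52,0,0.3],[0,0,-0.52,0,0.3],[0,0,-0.52,0,0.3],[0,0,-0.52,0,0.3]],
])

```text
t: 18.9
tcp_pos: [0.5981, -0.0206, 0.1254]
tcp_rot: [-0.0, 0.779, 0.626, -0.0]
contact_force: [-0.4, -0.9, -0.5]
opening: 0.438
finger_force: 30.0
```

Run:
```python
from h import *
from scipy.optimize import least_squares
go([.5812,-.1188,.122],-12.75)
R,p,_=rt();b=[(p[:2]-C)@bx,(p[:2]-C)@by];print("tcp box",b)
W,P,col=cloud("side")
for z0,z1 in((.107,.118),(.118,.13),(.13,.152)):
    Q=P[(abs(P[:,0]-b[0])<.017)&(P[:,1]<b[1])&(P[:,1]>-.2)&(P[:,2]>z0)&(P[:,2]<z1)]
    r=least_squares(lambda c:np.hypot(Q[:,0]-c[0],Q[:,1]-c[1])-.021,b,loss='soft_l1',f_scale=.001);print(len(Q),r.x.round(4))
k=(abs(P[:,0]-b[0])<.01)&(abs(P[:,1]-b[1])<.035);print("z range",np.percentile(P[k,2][P[k,2]>.06],[0,2,5]),P[k&(P[:,2]<.17),2].max())
```

```text
row [-0.498  0.023  0.017] yaw 0.0018 tcp [ 0.5981 -0.0206  0.1254] yhead -12.42 t 18.9 F [-0.4 -0.9 -0.5] open 0.438 ff 30.0
tcp box [np.float64(0.028734676317115126), np.float64(-0.16740767773789633)]
62 [ 0.0288 -0.1675]
62 [ 0.0278 -0.1683]
124 [ 0.0287 -0.1676]
z range [0.10158076 0.10479993 0.11029667] 0.15833337577776663
```

The beaker is centred and vertical in the grip. I'll move it over the peg and lower it.

>>> arm_command([
  [[-0.15,0.007,0,0,0.3],[-0.3,0.014,0,0,0.3],[-0.42,0.02,0,0,0.3],[-0.498,0.023,0,0,0.3],[-0.498,0.023,0,0,0.3],[-0.498,0.023,0,0,0.3],[-0.498,0.023,0,0,0.3],[-0.498,0.023,0,0,0.3]],
])

```text
t: 19.95
tcp_pos: [0.5817, -0.118, 0.1259]
tcp_rot: [-0.0, 0.779, 0.627, 0.0]
contact_force: [-0.4, -0.2, -1.1]
opening: 0.431
finger_force: 30.0
```

```bash
python3 -c "
from h import *
go([.5812,-.1188,.0575],-12.75)"
```

```text
row [-0.005 -0.001  0.342] yaw 0.0022 tcp [ 0.5817 -0.118   0.1259] yhead -12.35 t 19.95 F [-0.4 -0.2 -1.1] open 0.431 ff 30.0
```

>>> arm_command([
  [[-0.005,-0.001,0.08,0,0.3],[-0.005,-0.001,0.16,0,0.3],[-0.005,-0.001,0.24,0,0.3],[-0.005,-0.001,0.3,0,0.3],[-0.005,-0.001,0.33,0,0.3],[-0.005,-0.001,0.343,0,0.3],[-0.005,-0.001,0.343,0,0.3],[-0.005,-0.001,0.343,0,0.3]],
])

```text
t: 20.95
tcp_pos: [0.5812, -0.1199, 0.0579]
tcp_rot: [0.0, 0.779, 0.626, 0.0]
contact_force: [-2.5, -0.1, 4.9]
opening: 0.433
finger_force: 30.0
```

```bash
python3 -c "
from h import *
go([.5812,-.1188,.0575],-12.75)
W,P,col=cloud('side');k=(np.hypot(W[:,0]-.581,W[:,1]+.119)<.035);print('zmax',np.sort(W[k&(W[:,2]<.125),2])[-8:].round(4))"
```

```text
row [ 0.005 -0.001  0.002] yaw 0.0018 tcp [ 0.5812 -0.1199  0.0579] yhead -12.43 t 20.95 F [-2.5 -0.1  4.9] open 0.433 ff 30.01
zmax [0.123  0.1231 0.1233 0.1237 0.1239 0.1243 0.1247 0.1248]
```

Contact at 4.9 N at the expected height means the rim is on the collar. I'll release and retreat upwards.

>>> arm_command([
  [[0,0,0,0,0.5],[0,0,0,0,0.6],[0,0,0,0,0.75],[0,0,0,0,0.9],[0,0,0,0,0.9],[0,0,0,0,0.9],[0,0,-0.2,0,0.9],[0,0,-0.4,0,0.9]],
])

```text
t: 22.0
tcp_pos: [0.5807, -0.1198, 0.1381]
tcp_rot: [-0.0, 0.779, 0.626, -0.001]
contact_force: [0.5, 0.5, -0.1]
opening: 0.9
finger_force: 0.0
```

Run:
```python
from h import *
from scipy.optimize import least_squares
W,P,col=cloud("side")
n=np.hypot(W[:,0]-.581,W[:,1]+.119)<.03
for z0,z1 in((.042,.055),(.055,.07),(.07,.088)):
    Q=W[n&(W[:,2]>z0)&(W[:,2]<z1)];r=least_squares(lambda c:np.hypot(Q[:,0]-c[0],Q[:,1]-c[1])-.021,[.581,-.119],loss='soft_l1',f_scale=.001);print(len(Q),r.x.round(4))
W2,P2,_=cloud("top")
Q=W[n&(W[:,2]<.1)];print("zmax",np.sort(Q[:,2])[-6:].round(4));Q=W2[(np.hypot(W2[:,0]-.581,W2[:,1]+.119)<.03)&(W2[:,2]<.12)&(W2[:,2]>.085)];print(len(Q),Q.mean(0) if len(Q) else 0)
go(B(-.1295,.0005,.2),-12.75)
```

```text
95 [ 0.5808 -0.1195]
106 [ 0.5808 -0.1199]
142 [ 0.5807 -0.1197]
zmax [0.0911 0.0911 0.0912 0.0914 0.0917 0.0923]
0 0
row [ 1.348 -0.822 -0.297] yaw 0.0017 tcp [ 0.5837 -0.1207  0.1416] yhead -12.44 t 22.1 F [0.9 0.9 0.2] open 0.898 ff 0.0
```

The beaker stands vertical on the peg, with its top at 92 mm and its axis within 1 mm. Next is the handle. The opening has to stay small enough for the inner finger to fit the 50 mm gap.

>>> arm_command([
  [[0,0,-0.3,0,0.9],[0.1,0,-0.5,0,0.7],[0.35,-0.2,-0.5,0,0.5],[0.6,-0.4,-0.5,0,0.5],[0.85,-0.6,-0.5,0,0.5],[1,-0.8,-0.5,0,0.5],[1,-0.822,-0.5,0,0.5],[1,-0.822,-0.5,0,0.5]],
])

```text
t: 23.1
tcp_pos: [0.4635, 0.1106, 0.2373]
tcp_rot: [0.0, 0.779, 0.627, 0.0]
contact_force: [0.2, -1.1, -1.0]
opening: 0.501
finger_force: 0.0
```

```bash
python3 -c "
from h import *
go(B(-.1295,.0005,.086),-12.75)"
```

```text
row [0.348 0.012 0.757] yaw 0.002 tcp [0.4635 0.1106 0.2373] yhead -12.39 t 23.1 F [ 0.2 -1.1 -1. ] open 0.501 ff 0.0
```

>>> arm_command([
  [[0.15,0.005,0.1,0.002,0.5],[0.348,0.012,0.25,0.002,0.5],[0.348,0.012,0.4,0.002,0.5],[0.348,0.012,0.55,0.002,0.5],[0.348,0.012,0.68,0.002,0.5],[0.348,0.012,0.757,0.002,0.5],[0.348,0.012,0.757,0.002,0.5],[0.348,0.012,0.757,0.002,0.5]],
])

```text
t: 24.1
tcp_pos: [0.4817, 0.1781, 0.0868]
tcp_rot: [0.0, 0.782, 0.624, 0.001]
contact_force: [-0.3, 0.3, 1.1]
opening: 0.502
finger_force: 0.0
```

>>> arm_command([
  [[0,0,0,0,0.3],[0,0,0,0,0],[0,0,0,0,0],[0,0,0,0,0],[0,0,0,0,0],[0,0,0,0,0],[0,0,0,0,0],[0,0,0,0,0]],
])

```text
t: 25.1
tcp_pos: [0.4808, 0.1783, 0.086]
tcp_rot: [-0.0, 0.781, 0.624, 0.0]
contact_force: [-0.3, 0.5, 0.9]
opening: 0.008
finger_force: 0.0
```

```bash
cat >> h.py <<'E'
def arc(ths):
    "rows along the cover's arc, relative to the commanded pose c0 at angle th0"
    for th in ths: print(round(th,2),end=' ');go(B(.075-.205*np.cos(th),.0005,.105+.205*np.sin(th)-.019))
E
python3 -c "
from h import *
arc([0,.1,.2,.3,.4,.5,.6,.7])"
```

```text
0 row [-0.001 -0.002  0.   ] yaw 0 tcp [0.4808 0.1783 0.086 ] yhead -12.78 t 25.1 F [-0.3  0.5  0.9] open 0.008 ff 0.0
0.1 row [-0.001  0.003 -0.102] yaw 0 tcp [0.4808 0.1783 0.086 ] yhead -12.78 t 25.1 F [-0.3  0.5  0.9] open 0.008 ff 0.0
0.2 row [-0.001  0.018 -0.204] yaw 0 tcp [0.4808 0.1783 0.086 ] yhead -12.78 t 25.1 F [-0.3  0.5  0.9] open 0.008 ff 0.0
0.3 row [-0.001  0.043 -0.303] yaw 0 tcp [0.4808 0.1783 0.086 ] yhead -12.78 t 25.1 F [-0.3  0.5  0.9] open 0.008 ff 0.0
0.4 row [-0.001  0.079 -0.399] yaw 0 tcp [0.4808 0.1783 0.086 ] yhead -12.78 t 25.1 F [-0.3  0.5  0.9] open 0.008 ff 0.0
0.5 row [-0.001  0.123 -0.491] yaw 0 tcp [0.4808 0.1783 0.086 ] yhead -12.78 t 25.1 F [-0.3  0.5  0.9] open 0.008 ff 0.0
0.6 row [-0.001  0.177 -0.579] yaw 0 tcp [0.4808 0.1783 0.086 ] yhead -12.78 t 25.1 F [-0.3  0.5  0.9] open 0.008 ff 0.0
0.7 row [-0.001  0.239 -0.66 ] yaw 0 tcp [0.4808 0.1783 0.086 ] yhead -12.78 t 25.1 F [-0.3  0.5  0.9] open 0.008 ff 0.0
```

Run:
```python
from h import *
q,_=robot.snapshot("side");w,_=robot.snapshot("wrist")
cv2.imwrite("pics/s6.png",np.hstack([cv2.resize(q[110:235,200:350],(480,400),interpolation=cv2.INTER_CUBIC),w[0:400,160:480]]))
W,P,col=cloud("side")
k=(P[:,0]>-.16)&(P[:,0]<-.085)&(abs(P[:,1])<.075)&(P[:,2]>.085)&(P[:,2]<.13)
for y in np.arange(-.07,.07,.01):
    s=P[k&(abs(P[:,1]-y)<.004)];
    if len(s):print(round(y,2),len(s),np.median(s,0).round(4))
```

```text
-0.07 50 [-0.1089 -0.0696  0.1049]
-0.06 3 [-0.131  -0.0624  0.1028]
-0.05 1 [-0.127  -0.0509  0.1088]
-0.04 6 [-0.1296 -0.0426  0.1071]
-0.03 2 [-0.1258 -0.032   0.1081]
-0.02 7 [-0.1309 -0.0193  0.1068]
-0.01 66 [-0.1292 -0.011   0.123 ]
0.0 4 [-0.135  -0.0019  0.1131]
0.06 11 [-0.0929  0.0614  0.1057]
0.07 1 [-0.1007  0.0661  0.1014]
```

View pics/s6.png

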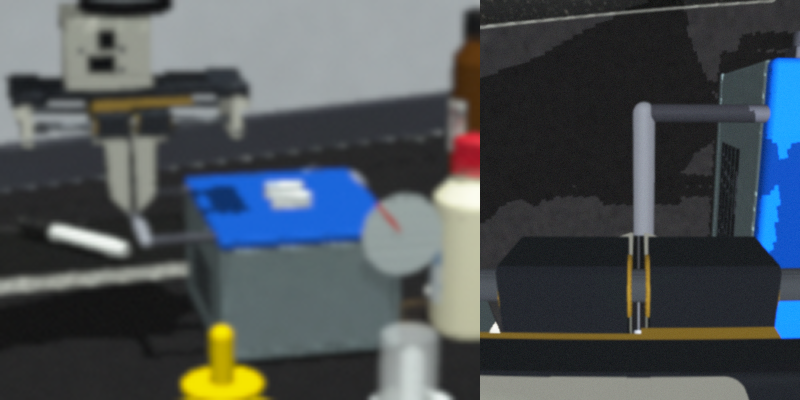

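The bar at wrist (640,170) runs straight into the gap between the fingers, and the inverted beaker is on its peg. The grip reading is ambiguous, so I'll test with a small lift along the arc.

>>> arm_command([
  [[0,0,-0.03,0,0],[0,0.001,-0.06,0,0],[0,0.003,-0.102,0,0],[0,0.007,-0.135,0,0],[0,0.012,-0.17,0,0],[0,0.018,-0.204,0,0],[0,0.018,-0.204,0,0],[0,0.018,-0.204,0,0]],
])

```text
t: 26.25
tcp_pos: [0.4842, 0.1775, 0.1267]
tcp_rot: [-0.0, 0.781, 0.624, -0.0]
contact_force: [-0.6, -0.5, 0.7]
opening: 0.006
finger_force: 0.0
```

```bash
cat >> h.py <<'E'
def cover():
    W,P,col=cloud("top");hsv=cv2.cvtColor(col[None],cv2.COLOR_BGR2HSV)[0]
    k=(abs(hsv[:,0].astype(int)-110)<14)&(hsv[:,1]>120)&(abs(P[:,1])<.085)&(P[:,0]<.08)&(P[:,0]>-.1)&(P[:,2]>.09)
    for _ in range(3):
        a,b=np.polyfit(P[k,0],P[k,2],1);k&=abs(P[:,2]-a*P[:,0]-b)<.006
    print("cover angle",-np.arctan(a),k.sum())
E
python3 -c "
from h import *
arc([.2]);cover()"
```

```text
0.2 row [-0.001  0.001 -0.   ] yaw 0 tcp [0.4842 0.1775 0.1267] yhead -12.77 t 26.25 F [-0.6 -0.5  0.7] open 0.006 ff 0.0
cover angle 0.009313087076949724 2799
```

The fingers shut above the bar and the cover hasn't moved. I'll check from depth where the real tips are.

Run:
```python
from h import *
R,p,_=rt()
W,P,col=cloud("side");b=[(p[:2]-C)@bx,(p[:2]-C)@by];print(b,p[2])
k=(abs(P[:,0]-b[0])<.035)&(abs(P[:,1]-b[1])<.02)&(P[:,2]>.09)&(P[:,2]<.22);Q=P[k]
for z in np.arange(.092,.21,.006):
    s=Q[abs(Q[:,2]-z)<.003]
    if len(s):print(z.round(3),len(s),s[:,0].min().round(4),s[:,0].max().round(4),np.median(s[:,1]).round(4))
```

```text
[np.float64(-0.12616959305758965), np.float64(0.0006809658736209956)] 0.12657579972374444
0.104 9 -0.1316 -0.1231 -0.0006
0.11 9 -0.1298 -0.1249 -0.0023
0.152 7 -0.131 -0.1207 -0.0125
0.158 19 -0.1353 -0.1122 -0.0108
0.164 30 -0.1427 -0.1093 -0.0112
0.17 34 -0.1433 -0.1096 -0.0113
0.176 30 -0.1439 -0.1094 -0.0115
0.182 32 -0.1441 -0.1091 -0.0108
0.188 37 -0.1445 -0.1088 -0.0113
0.194 36 -0.145 -0.1085 -0.0101
0.2 34 -0.1457 -0.1077 -0.0114
0.206 29 -0.1455 -0.1081 -0.0109
```

The real tips sit about 24 mm above the reported TCP, which explains both the high beaker grip and this miss. I'll open, go 17 mm lower than before, and close.

>>> arm_command([
  [[0,-0.016,-0.02,0,0.3],[0,-0.016,-0.02,0,0.5],[0,-0.016,-0.02,0,0.5],[0,-0.016,-0.02,0,0.5],[0,-0.016,0.08,0,0.5],[0,-0.016,0.18,0,0.5],[0,-0.016,0.26,0,0.5],[0,-0.016,0.288,0,0.5]],
])

```text
t: 27.35
tcp_pos: [0.4808, 0.1781, 0.0683]
tcp_rot: [-0.0, 0.781, 0.624, -0.001]
contact_force: [-0.5, -0.6, 0.8]
opening: 0.5
finger_force: 0.0
```

>>> arm_command([
  [[0,0,0,0,0.5],[0,0,0,0,0.3],[0,0,0,0,0],[0,0,0,0,0],[0,0,0,0,0],[0,0,0,0,0],[0,0,0,0,0],[0,0,0,0,0]],
])

```text
t: 28.35
tcp_pos: [0.4835, 0.1779, 0.0697]
tcp_rot: [0.001, 0.782, 0.624, 0.002]
contact_force: [6.5, -1.2, -3.3]
opening: 0.095
finger_force: 30.0
```

```bash
sed -i 's/sin(th)-.019/sin(th)-.036/' h.py; python3 -c "
from h import *
arc(np.arange(0,1.2,.1));cover()"
```

```text
0.0 row [-0.002 -0.016  0.004] yaw 0 tcp [0.4835 0.1779 0.0697] yhead -12.82 t 28.35 F [ 6.5 -1.2 -3.3] open 0.095 ff 30.0
0.1 row [-0.002 -0.01  -0.099] yaw 0 tcp [0.4835 0.1779 0.0697] yhead -12.82 t 28.35 F [ 6.5 -1.2 -3.3] open 0.095 ff 30.0
0.2 row [-0.002  0.005 -0.2  ] yaw 0 tcp [0.4835 0.1779 0.0697] yhead -12.82 t 28.35 F [ 6.5 -1.2 -3.3] open 0.095 ff 30.0
0.3 row [-0.002  0.031 -0.299] yaw 0 tcp [0.4835 0.1779 0.0697] yhead -12.82 t 28.35 F [ 6.5 -1.2 -3.3] open 0.095 ff 30.0
0.4 row [-0.002  0.067 -0.395] yaw 0 tcp [0.4835 0.1779 0.0697] yhead -12.82 t 28.35 F [ 6.5 -1.2 -3.3] open 0.095 ff 30.0
0.5 row [-0.002  0.112 -0.487] yaw 0 tcp [0.4835 0.1779 0.0697] yhead -12.82 t 28.35 F [ 6.5 -1.2 -3.3] open 0.095 ff 30.0
0.6 row [-0.002  0.165 -0.574] yaw 0 tcp [0.4835 0.1779 0.0697] yhead -12.82 t 28.35 F [ 6.5 -1.2 -3.3] open 0.095 ff 30.0
0.7 row [-0.001  0.228 -0.656] yaw 0 tcp [0.4835 0.1779 0.0697] yhead -12.82 t 28.35 F [ 6.5 -1.2 -3.3] open 0.095 ff 30.0
0.8 row [-0.001  0.298 -0.73 ] yaw 0 tcp [0.4835 0.1779 0.0697] yhead -12.82 t 28.35 F [ 6.5 -1.2 -3.3] open 0.095 ff 30.0
0.9 row [-0.001  0.375 -0.798] yaw 0 tcp [0.4835 0.1779 0.0697] yhead -12.82 t 28.35 F [ 6.5 -1.2 -3.3] open 0.095 ff 30.0
1.0 row [-0.001  0.459 -0.857] yaw 0 tcp [0.4835 0.1779 0.0697] yhead -12.82 t 28.35 F [ 6.5 -1.2 -3.3] open 0.095 ff 30.0
1.1 row [-0.001  0.548 -0.908] yaw 0 tcp [0.4835 0.1779 0.0697] yhead -12.82 t 28.35 F [ 6.5 -1.2 -3.3] open 0.095 ff 30.0
cover angle 0.005143009608789247 2919
```

The bar is gripped, with the opening at 8.7 mm and 30 N on the pads. I'll raise the cover slowly along its arc.

>>> arm_command([
  [[0,0.013,-0.03,0,0],[0,0.015,-0.07,0,0],[0,0.018,-0.102,0,0],[0,0.025,-0.153,0,0],[0,0.033,-0.204,0,0],[0,0.045,-0.254,0,0],[0,0.059,-0.303,0,0],[0,0.059,-0.303,0,0]],
])

```text
t: 29.4
tcp_pos: [0.4922, 0.1759, 0.1306]
tcp_rot: [-0.001, 0.781, 0.624, -0.0]
contact_force: [-5.3, 2.9, -1.3]
opening: 0.095
finger_force: 30.0
```

```bash
python3 -c "
from h import *
arc([.3]);cover();print(rt()[2]['ft_torque'])"
```

```text
0.3 row [-0.002 -0.015  0.005] yaw 0 tcp [0.4922 0.1759 0.1306] yhead -12.77 t 29.4 F [-5.3  2.9 -1.3] open 0.095 ff 30.0
cover angle 0.30553175788642917 2662
[ 6.14390588e-01  1.30698957e+00 -1.29058974e-03]
```

>>> arm_command([
  [[0,0.012,-0.049,0,0],[0,0.03,-0.096,0,0],[0,0.05,-0.143,0,0],[0,0.074,-0.189,0,0],[0,0.099,-0.233,0,0],[0,0.127,-0.276,0,0],[0,0.157,-0.317,0,0],[0,0.189,-0.357,0,0]],
])

```text
t: 30.45
tcp_pos: [0.5285, 0.1677, 0.2021]
tcp_rot: [-0.001, 0.781, 0.624, -0.001]
contact_force: [-10.4, 4.1, 6.7]
opening: 0.096
finger_force: 30.0
```

```bash
python3 -c "
from h import *
arc([.7]);cover()"
```

```text
0.7 row [-0.002 -0.005  0.005] yaw 0 tcp [0.5285 0.1677 0.2021] yhead -12.74 t 30.45 F [-10.4   4.1   6.7] open 0.096 ff 30.0
cover angle 0.704832428276726 1463
```

>>> arm_command([
  [[0,0.026,-0.044,0,0],[0,0.062,-0.081,0,0],[0,0.099,-0.116,0,0],[0,0.139,-0.149,0,0],[0,0.18,-0.18,0,0],[0,0.222,-0.209,0,0],[0,0.267,-0.236,0,0],[0,0.312,-0.26,0,0]],
])

```text
t: 31.5
tcp_pos: [0.5913, 0.1534, 0.2544]
tcp_rot: [0.0, 0.781, 0.624, 0.001]
contact_force: [-1.0, 2.9, 1.4]
opening: 0.097
finger_force: 30.0
```

```bash
python3 -c "
from h import *
arc([1.1]);cover()"
```

```text
1.1 row [-0.002 -0.009  0.014] yaw 0 tcp [0.5913 0.1534 0.2544] yhead -12.77 t 31.5 F [-1.   2.9  1.4] open 0.097 ff 30.0
cover angle 1.0963715861560865 882
```

Cover at 1.10 rad. I'll hold there, then ease it back to about 0.72.

>>> arm_command([
  [[0,0,0,0,0],[0,0,0,0,0],[0,0,0,0,0],[0,0,0,0,0],[0,-0.022,0.012,0,0],[0,-0.045,0.024,0,0],[0,-0.067,0.037,0,0],[0,-0.089,0.051,0,0]],
])

```text
t: 32.55
tcp_pos: [0.5743, 0.1573, 0.2441]
tcp_rot: [0.001, 0.781, 0.624, 0.001]
contact_force: [-1.9, 1.4, 6.2]
opening: 0.095
finger_force: 30.0
```

>>> arm_command([
  [[0,-0.042,0.029,0,0],[0,-0.083,0.059,0,0],[0,-0.123,0.092,0,0],[0,-0.16,0.127,0,0],[0,-0.196,0.164,0,0],[0,-0.217,0.187,0,0],[0,-0.217,0.187,0,0],[0,-0.217,0.187,0,0]],
])

```text
t: 33.55
tcp_pos: [0.5309, 0.167, 0.2055]
tcp_rot: [0.0, 0.781, 0.624, 0.0]
contact_force: [5.8, 2.3, -3.6]
opening: 0.099
finger_force: 30.0
```

>>> arm_command([
  [[0,0,0,0,0],[0,0,0,0,0],[0,0,0,0,0],[0,0,0,0,0],[0,0,0,0,0],[0,0,0,0,0],[0,0,0,0,0],[0,0,0,0,0]],
])

```text
t: 34.55
tcp_pos: [0.531, 0.167, 0.2056]
tcp_rot: [0.0, 0.781, 0.624, 0.0]
contact_force: [3.8, 1.8, -4.0]
opening: 0.097
finger_force: 30.0
```

Run:
```python
from h import *
arc([.72]);cover();cover();print(np.abs(rt()[2]['dq']).max())
W,P,c=cloud("side");n=np.hypot(W[:,0]-.581,W[:,1]+.119)<.03;print("beaker top",np.sort(W[n&(W[:,2]<.12),2])[-5:].round(4))
```

```text
0.72 row [-0.001 -0.005  0.007] yaw 0 tcp [0.531  0.167  0.2056] yhead -12.78 t 34.55 F [ 3.8  1.8 -4. ] open 0.097 ff 30.0
cover angle 0.7179116324399033 1719
cover angle 0.7169362589477921 1734
0.0012296805838497835
beaker top [0.0909 0.0912 0.0913 0.0914 0.0918]
```

The cover is still at 0.72 rad with the handle held, and the beaker is on its peg. I'll hand it in.

```bash
python3 -c "
from station import robot
print(robot.close_job())"
```

```text
the job is handed in; nothing more can be done
None
```

The job is handed in (no verdict was returned): the beaker stands upside down on the white peg, the cover was raised to about 1.10 rad, and the gripper now holds it still by its handle at about 0.72 rad, ten degrees below balance.

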